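Slide the caddy of empties round the bend into the counting bay

ROBOT

A 6-joint arm with a two-finger parallel gripper is mounted at the origin on the work surface. World frame = base frame: x ahead of the robot, y to its left, z up, the work surface at z = 0. Lengths are in m, angles in rad, forces in N, time in s.
With the tool pointing down it reaches from about 0.325 to 0.775 m from the base axis. Payload 5.5 kg.
Tool frame: the origin (TCP) lies between the finger pads; the fingertips stand 17 mm ahead of it and the grasp point (between the pads) lies 2 mm behind it (env.tcp_to_tips is the distance from the TCP to the fingertips, in m); z points along the fingers, y is the line along which they close (so a half turn about z gives the same grasp; the last joint's range is limited). The gripper opens to 85 mm and grips with 20 to 120 N. Pads are 22 mm wide; open, the fingers measure 114 mm over their backs; the gripper's body (76 mm by 85 mm) begins 54 mm behind the grasp point. The pads swing forward as they close: fully open they stand 13 mm farther back than shut.
Start: joints at [1.132, 0.091, 1.231, -0, 1.82, -0.057], TCP at [0.224, 0.557, 0.248] pointing down, gripper open.
Joint ranges: [-2.87, 2.87], [-0.86, 2.18], [0.17, 2.46], [-1.51, 4.65], [0.06, 2.69], [-2.65, 2.65]. Speed limits (rad/s): [2.57, 2.57, 3.01, 3.14, 3.14, 3.14].

INTERFACE

Orientations are given as a unit quaternion [w, x, y, z].
In Python, from bench import env, get_image, workorder gives the robot as it stands.
- The arm moves only by the tool step_arm, never from a script. Its argument "deltas" is a list of rows, each a list of 3 entries, a list of its own where there are three numbers: the shift along the tool's x, y, z in m, then the turn, a rotation vector about the tool's x, y, z in degrees, then the closure, from 0 (fully open) to 1 (shut). In form: [[[tx, ty, tz], [wx, wy, wz], fingers], ...]. A call has 1 to 12 rows; each row is the pose to reach, as a shift and turn from the pose commanded when the call began, along the tool's axes at that moment; what a row does not reach only later rows make up. A row lasts 1/8 s, in which the tool goes at most 62.5 mm and 10.7 degrees, less where a joint would pass 70% of its speed; a pose out of reach is approached as far as the arm can. A call with a gripper value outside its range is refused whole. The fingers move at their own pace and stop on an object; "grip_force" is the grip in N (left out, the last holds). Time passes only in rows, so rows that repeat a pose let the fingers close. It gives the time, the measured TCP pose, the force, the opening and the grip force at its end, in the units of the state.
- env.observe(): the state, without advancing time (a new reading comes with each control period).
- get_image(name): name is "scene" or "top"; returns a dict with "pixels" (480x640x3 uint8, red, green, blue), "depth" (480x640 float32, m along the optical axis (not along the pixel's ray), 0 where there is no reading), "fx", "fy", "cx", "cy" (pixels), "dist_coeffs" ([k1, k2, p1, p2, k3] as OpenCV has them; the pictures are not rectified), "rvec" (rotation vector, rad) and "tvec" (3), from world to camera coordinates, as OpenCV has them. Camera axes: x right, y down, z forward; pixel columns grow to the right and rows downward; lengths in m; the calibration is good to about 2 mm. A picture is of the moment at which its call begins.
- workorder.close_job(): hands the job in; it is judged then, once.
The state is a dict: "t": time; "q": joint angles; "joint_vel": joint speeds; "tau": joint torques, N m; "ee_pos": TCP position; "ee_rot": TCP orientation; "ft_force": force on the tool from outside, world axes, zero at the start; "moment": the same for the moment, N m; "finger_gap": finger opening in m; "grasp_force": force on a finger pad.
Only numpy, scipy, OpenCV 4.12 (cv2) and the standard library are available. Lean on these libraries where they do the work, as an engineer would, in place of code of your own. Each camera call takes 0.05 s, during which the arm holds its last target. There are 200 camera calls.

TASK

At the bottle-return counter, push the caddy of empty cans along between the guide rails, round the bend and fully home into the bay, until the spring bolt has dropped in behind its front handle and holds it, then let go. Keep it sliding flat on the counter and go gently: do not jam or force it against the rails or ram it into the end stop, and leave the bottle, the can and the tape dispenser where they stand.

Things in the scene. Friction and masses are not known exactly. Their poses are not given: they have to be found in the camera images.
- lane: Returns slide: two 12 mm steel guide bars, axis 28 mm above the counter, 125 mm clear between them, on posts. Origin: on the counter, on the centre line, where the bend begins. x = infeed direction (infeed straight from x -215 mm, mouth flared), y left, z up. The bend turns 90 deg left, centre-line radius 195 mm about (0, 195) mm, ends at (195, 195) mm; then a straight along +y to y 445 mm.
- bay: The bay in the last straight, fixed to the lane at (195, 270) mm. Origin: on the counter, where the caddy's centre ends when the end stop is in mid setting; x = direction of travel there (lane +y). The end stop is hand-clamped: its true setting lies anywhere within 18 mm either way along x and is not reported: feel for it. It carries the sprung buffer and the spring bolt.
- caddy: Grey plastic tray, 118 x 118 mm, walls 45 mm high, with rubber corner bumpers (radius 15 mm, friction on the rails 0.7 to 1.0), four fixed small empty cans reaching 92 mm; 0.35 to 0.7 kg in all. Origin: centre of its underside; x points forward to the bay. A U-handle of 12 mm round bar at each end: crossbar across the tray, 72 mm between axes of its arms, axis 40 mm high, 99 mm before and behind the centre; 34 mm free between crossbar and tray.
- caddy_bar (a point): Centre of the rear handle's crossbar (12 mm thick, 40 mm above the counter): the place to push or to take hold from above. Same axes as the caddy. Friction on the counter is 0.5 to 0.7.
- buffer (a joint): Travel (m) of the rubber buffer on the end stop, which the front crossbar meets 5 mm before home: 0 free, 2.4 N to start, 0.8 N per mm, rigid stop at 0.008. When the caddy is latched and let go it stays pressed in 0.0045 to 0.005.
- bolt (a joint): Lift (m) of the spring bolt on the end stop: 0 down, 0.016 highest. From 25 mm before home the front crossbar meets its slope and lifts it 10 mm (about 4 N more push); it drops back to 0 behind the crossbar as the caddy passes the home position by a hair. Reaching home takes some 8 to 13 N in all (sliding 2 to 5 N included); 3 mm past home all is rigid.
- beer: Bystander: brown glass bottle, 62 mm thick, 235 mm tall, standing beside the infeed, on its right. Origin: centre of its underside.
- can: Bystander: plain drink can, 66 mm thick, 115 mm tall, standing outside the last straight. Origin: centre of its underside.
- tape: Bystander: small black tape dispenser, 110 x 50 mm, 52 mm tall, on the counter inside the bend. Origin: centre of its underside.
Not all that is in view belongs to the job. What is meant by the caddy is not purple, and is the smaller of those in its own colour.

How it is judged:
On the way, in this order (a step that is already met when the one before it is completed fails the run):
1. the caddy is round the bend, in line with the bay (x of caddy in the frame of bay above -0.06 m and angle between the x axis of caddy and the x axis of bay, either way round below 0.2 rad), for 0.05 s.
2. the caddy is pressed against the buffer (value of joint buffer above 0.003 m), for 0.1 s.
At the end, for the whole second after the job is handed in: The caddy stands flat in the bay between the rails (within 12 mm of the middle, in line within 0.12 rad), at rest and let go, with the bolt down behind its front handle (lift under 2 mm) and the buffer pressed in 3 to 8 mm (value of joint buffer between 0.003 and 0.008 m and value of joint bolt below 0.002 m and x of caddy in the frame of bay above -0.03 m and y of caddy in the frame of bay between -0.012 and 0.012 m and angle between the x axis of caddy and the x axis of bay, either way round below 0.12 rad and angle between caddy's own z axis and vertical below 0.06 rad and height (world z) of caddy below 0.008 m and linear speed of caddy below 0.01 m/s); the robot touches nothing.
It fails at once if the caddy is jammed: on the way to the bay it presses on the rails with more than 16 N (contact force between caddy and lane above 16 N and x of caddy in the frame of bay below -0.065 m).
It fails at once if the caddy is forced: it presses on the rails or the end stop with more than 25 N (contact force between caddy and lane above 25 N).
It fails at once if the caddy is lifted off the counter or tipped (height (world z) of caddy above 0.015 m or angle between caddy's own z axis and vertical above 0.15 rad).
It fails at once if a bystander (bottle, can, tape dispenser) is moved by more than 20 mm (distance of any of beer, can, tape from where it was at the start of the episode above 0.02 m).
It also fails if it takes over 72 s, if anything falls off the work surface, if the arm or the gripper's body presses on something with over 40 N, if the wrist force passes 120 N, or if a joint passes its speed limit or range.

## Working session

There is one attempt and no reset: what is moved stays moved. The work goes in short steps, Python scripts to look and compute and a tool call to move; the robot and the scene stay as the last step left them, time stands still between calls to the robot, and variables do not carry over. Pictures are saved under pics/ and viewed, at most 10 in all, crops included, and the job is handed in when it is done.

Besides the shell and the picture viewer there is one more tool, called after "Emit:" by a JSON object that holds its "method" and its "body", one argument or row to a line. step_arm: Moves the arm, as the interface text tells. Its arguments: {"type":"object","properties":{"deltas":{"type":"array","items":{"type":"array"}},"grip_force":{"type":"number"}},"required":["deltas"]}

```bash
mkdir -p pics; cat > h.py <<'E'
import numpy as np, cv2
from bench import env, get_image, workorder
def world(im,pts,z=None):
    """pixels -> world; by depth or by plane height z"""
    K=np.array([[im['fx'],0,im['cx']],[0,im['fy'],im['cy']],[0,0,1]]);R=cv2.Rodrigues(np.array(im['rvec'],float))[0];t=np.array(im['tvec'],float).ravel()
    n=cv2.undistortPoints(np.array(pts,float).reshape(-1,1,2),K,np.array(im['dist_coeffs'],float)).reshape(-1,2)
    out=[]
    for (u,v),(a,b) in zip(pts,n):
        r=R.T@np.array([a,b,1]);c=-R.T@t
        d=im['depth'][int(round(v)),int(round(u))] if z is None else (z-c[2])/r[2]
        out.append(c+r*d)
    return np.array(out)
def save(im,name): cv2.imwrite('pics/'+name,im['pixels'][:,:,::-1])
E
python3 - <<'E'
from h import *
for n in('top','scene'):
    im=get_image(n);save(im,n+'0.png');np.save(n+'0.npy',im,allow_pickle=True)
print(env.observe())
E
```

```text
{'t': 0.1, 'q': array([ 1.13230741e+00,  9.17797782e-02,  1.23177839e+00, -2.31190136e-05,
        1.81978593e+00, -5.67279841e-02]), 'joint_vel': array([-5.09742697e-04, -2.92903749e-04, -2.89396047e-03, -8.01789513e-05,
        7.22327866e-04, -1.18036782e-04]), 'tau': array([ 1.53388479e-03, -4.60217392e+01, -4.19219184e+01, -1.05272461e-04,
        1.05393317e-02, -2.37532413e-05]), 'ee_pos': array([0.22346246, 0.55659458, 0.24725888]), 'ee_rot': array([-2.03763955e-04,  1.89726157e-01,  9.81836656e-01, -8.51761852e-04]), 'ft_force': array([ 0.54110898, -0.03269803, -0.38395579]), 'moment': array([0.00561051, 0.00752854, 0.06799663]), 'grasp_force': 0.0, 'finger_gap': 0.08517196329402923}
```

View pics/top0.png

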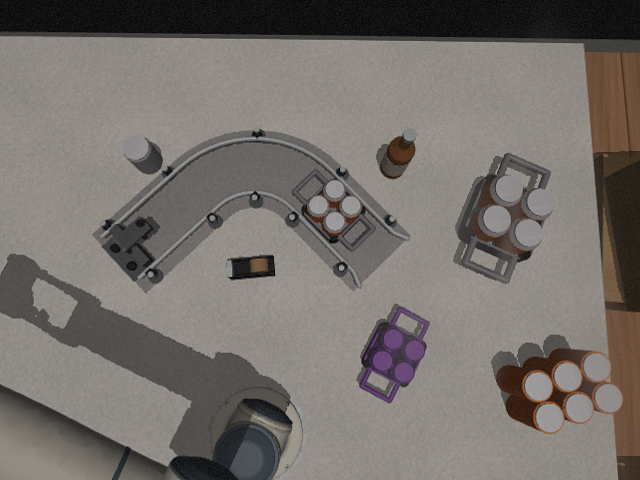

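View pics/scene0.png

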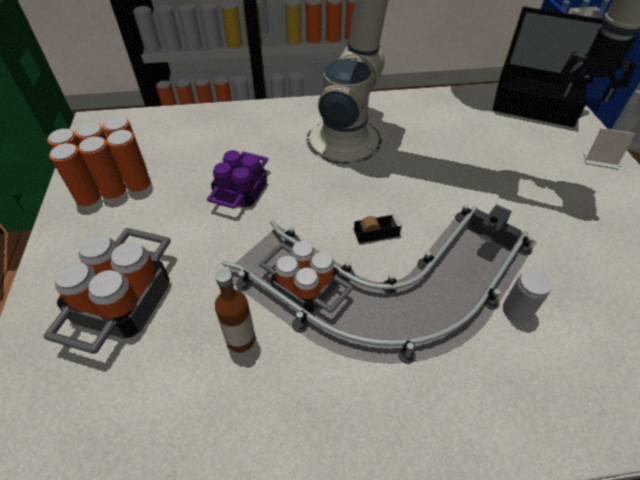

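The top view shows the small grey caddy with four orange cans already in the infeed (centre about (333,210)). The bend goes left, and the end stop is at about (130,245). The bottle is at (395,165), the can at (143,155) and the tape at (250,267). I'll enlarge the lane next.

```bash
python3 - <<'E'
from h import *
im=np.load('top0.npy',allow_pickle=True).item()
c=im['pixels'][115:305,85:420,::-1];cv2.imwrite('pics/c.png',cv2.resize(c,None,fx=2.38,fy=2.38,interpolation=cv2.INTER_CUBIC))
print(world(im,[(0,0),(639,0),(0,479),(639,479),(255,440)],0))
d=im['depth']; g=world(im,[(333,210),(352,231),(250,267),(395,175),(143,165)]);print(g.round(3))
E
```

```text
[[ 1.09351189  0.69302171  0.        ]
 [ 1.12330845 -1.01167247  0.        ]
 [-0.09933688  0.5829128   0.        ]
 [-0.10473063 -0.90018795  0.        ]
 [-0.01369597  0.00158243  0.        ]]
[[ 0.535 -0.181  0.004]
 [ 0.483 -0.228  0.   ]
 [ 0.388  0.018  0.037]
 [ 0.615 -0.331  0.042]
 [ 0.624  0.271  0.075]]
```

View pics/c.png

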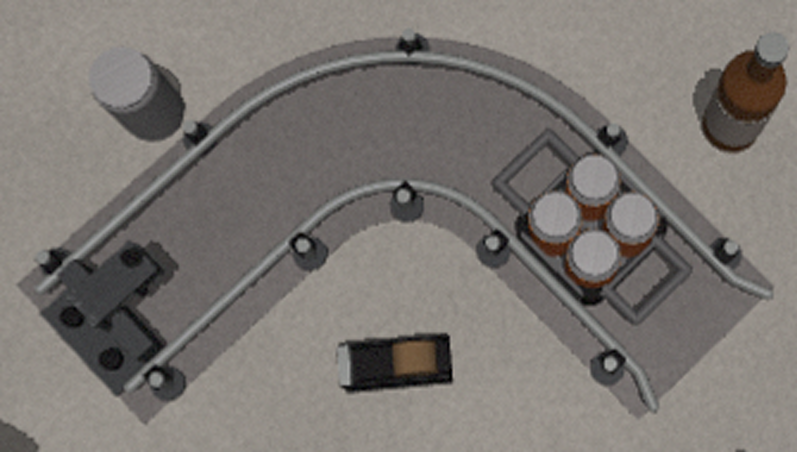

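The crop gives clear points on both rails and both crossbars (rear about (664,294), front about (522,158) in the crop). Next: fit the lane pose and plan the bar path that leaves the most clearance.

```bash
cat > plan.py <<'E'
from h import *
from scipy.optimize import least_squares, minimize
im=np.load('top0.npy',allow_pickle=True).item()
px=lambda a:np.array(a)/2.38-(.3,.3)+(85,115)
O=[(700,243),(660,203),(620,162),(520,85),(470,67),(410,58),(350,62),(300,76),(250,103),(200,140),(150,185),(100,232)]
I=[(580,325),(540,284),(505,240),(470,208),(440,191),(400,184),(360,191),(330,207),(290,240),(240,287),(190,334),(150,368)]
def cdist(p,R=.195):  # signed offset from the centre line (+ = left/inside)
    x,y=p[...,0],p[...,1]
    bend=R-np.hypot(x,y-R)
    return np.where((x<0)&(y<R),y,np.where((y>R)&(x>0),R-x,bend))
W=np.r_[world(im,px(O),.031),world(im,px(I),.031)][:,:2]; side=np.r_[-.0685*np.ones(len(O)),.0685*np.ones(len(I))]
rot=lambda a:np.array([[np.cos(a),-np.sin(a)],[np.sin(a),np.cos(a)]])
f=least_squares(lambda v:cdist((W-v[:2])@rot(v[2]))-side,[.6,-.1,.8]);L=f.x
to_w=lambda p:L[:2]+np.asarray(p)@rot(L[2]).T
to_l=lambda w:(np.asarray(w)-L[:2])@rot(L[2])
C=np.array([(44,44),(44,-44),(-44,44),(-44,-44)])/1e3
S=np.array([(x,59*s) for x in(-30,-15,0,15,30) for s in(1,-1)])/1e3
def clear(c,a):
    R=rot(a).T
    return min((.0625-.015-abs(cdist(c+C@R))).min(),(.0625-abs(cdist(c+S@R))).min())
def centre(s):
    A=.195*np.pi/2
    if s<0:return np.array([s,0]),0.,np.array([0,1.])
    if s<A:
        t=s/.195;return np.array([.195*np.sin(t),.195-.195*np.cos(t)]),t,np.array([-np.sin(t),np.cos(t)])
    return np.array([.195,.195+s-A]),np.pi/2,np.array([-1.,0])
def best(s,x0=(0,0)):
    c,t,n=centre(s)
    r=minimize(lambda v:-clear(c+n*v[0]/1e3,t+v[1])*1e3+.02*(v[1]*20)**2+.02*v[0]**2,x0,method='Nelder-Mead',options=dict(initial_simplex=np.array(x0)+[[0,0],[1.5,.0],[0,.06]]))
    e,d=r.x;return c+n*e/1e3,t+d,-r.fun,e,d
def bar(s,x0=(0,0)):
    c,a,m,e,d=best(s,x0);b=c-.099*np.array([np.cos(a),np.sin(a)])
    return to_w(b),a+L[2],m,e,d
E
python3 - <<'E'
from plan import *
print('lane',L,'res mm',(f.fun*1e3).round(1))
h=world(im,px([(690,268),(637,318),(664,294),(548,133),(497,183),(522,158)]),.045)[:,:2]
print('handles lane',(to_l(h)*1e3).round(1),'world',h[2].round(4))
m=(h[2]+h[5])/2;d=to_l(h[5])-to_l(h[2]);print('caddy',to_l(m)*1e3,np.degrees(np.arctan2(d[1],d[0])),np.hypot(*d))
for s in np.arange(-.12,.40,.02):
    w,a,mm,e,dd=bar(s);print(round(s,3),w.round(4),round(np.degrees(a),1),'clr',round(mm,2),round(e,2),round(np.degrees(dd),2))
print('bottle,can,tape lane',(to_l(world(im,[(393,176),(150,167),(250,267)],0)[:,:2])*1e3).round())
E
```

```text
lane [ 0.58111494 -0.12292739  0.77534795] res mm [-3.9 -4.1 -5.  -0.9  0.6  1.   0.5 -0.2  0.3 -3.3 -3.1 -1.5  6.5  6.3
  0.2  0.7 -1.  -1.   0.1  2.   1.   1.8  2.5  0.4]
handles lane [[-178.5  -43.4]
 [-177.4   30.9]
 [-179.1   -5.8]
 [  21.5  -38.4]
 [  19.7   35.5]
 [  20.9   -1. ]] world [ 0.4573 -0.2524]
caddy [-79.0538347   -3.38351812] 1.369318760766033 0.20005706980844934
-0.12 [ 0.4247 -0.2762] 44.4 clr 3.5 0.0 0.0
-0.1 [ 0.439  -0.2622] 44.4 clr 3.5 0.0 0.0
-0.08 [ 0.4533 -0.2482] 44.4 clr 3.5 0.0 0.0
-0.06 [ 0.4676 -0.2342] 44.4 clr 3.5 0.0 0.0
-0.04 [ 0.4819 -0.2202] 44.4 clr 3.49 0.0 0.02
-0.02 [ 0.497  -0.2071] 45.3 clr 3.08 0.21 0.83
0.0 [ 0.5133 -0.195 ] 47.3 clr 2.29 1.01 2.92
0.02 [ 0.5308 -0.1839] 50.9 clr 1.6 1.84 0.61
0.04 [ 0.5498 -0.1733] 56.2 clr 1.39 2.03 -0.0
0.06 [ 0.5687 -0.1616] 62.1 clr 1.39 2.03 -0.0
0.08 [ 0.5863 -0.1479] 67.9 clr 1.39 2.03 -0.0
0.1 [ 0.6023 -0.1326] 73.8 clr 1.39 2.03 -0.0
0.12 [ 0.6167 -0.1156] 79.7 clr 1.39 2.03 -0.0
0.14 [ 0.6294 -0.0973] 85.6 clr 1.39 2.03 -0.0
0.16 [ 0.64   -0.0778] 91.4 clr 1.39 2.03 -0.0
0.18 [ 0.6486 -0.0573] 97.3 clr 1.39 2.03 -0.0
0.2 [ 0.6551 -0.036 ] 103.2 clr 1.39 2.03 -0.0
0.22 [ 0.6593 -0.0142] 109.1 clr 1.39 2.03 -0.0
0.24 [0.6613 0.0079] 114.9 clr 1.39 2.03 -0.0
0.26 [0.6611 0.0302] 120.8 clr 1.39 2.03 -0.0
0.28 [0.6583 0.0521] 126.5 clr 1.47 1.96 -0.22
0.3 [0.6515 0.0721] 130.6 clr 2.09 1.41 -2.02
0.32 [0.6417 0.0901] 133.1 clr 2.82 0.34 -1.34
0.34 [0.6294 0.106 ] 134.3 clr 3.4 0.02 -0.15
0.36 [0.6156 0.1205] 134.4 clr 3.5 0.0 0.0
0.38 [0.6016 0.1348] 134.4 clr 3.5 0.0 0.0
bottle,can,tape lane [[-116. -181.]
 [ 324.  243.]
 [ -34.  236.]]
```

Residuals on the infeed are too large, given about 2.7 mm per pixel. I'll refine the rails at sub-pixel level from intensity and depth profiles across them, in both cameras.

```bash
cat > refine.py <<'E'
from plan import *
def refine(im,L,mode,verbose=0):
    K=np.array([[im['fx'],0,im['cx']],[0,im['fy'],im['cy']],[0,0,1]])
    v,u=np.mgrid[0:480,0:640]
    R=cv2.Rodrigues(np.array(im['rvec'],float))[0];t=np.array(im['tvec'],float).ravel()
    n=cv2.undistortPoints(np.stack([u,v],-1).reshape(-1,1,2).astype(float),K,np.array(im['dist_coeffs'],float)).reshape(480,640,2)
    P=(np.dstack([n,np.ones((480,640))])*im['depth'][...,None]-t)@R
    g=(P[...,2] if mode=='depth' else im['pixels'].mean(2)).astype(np.float32)
    z=.031
    pts=[];sd=[];ss=[]
    for s in np.r_[np.arange(-.19,.0,.01),np.arange(0,.30,.0075),np.arange(.31,.42,.01)]:
        c,a,nn=centre(s)
        for k in(-1,1):
            if k<0 and 0<=0: pass
            off=k*.0685+np.arange(-.013,.0131,.0005)
            q=L[:2]+(c+nn*off[:,None])@rot(L[2]).T
            uv=cv2.projectPoints(np.c_[q,np.full(len(q),z)],np.array(im['rvec'],float),t,K,np.array(im['dist_coeffs'],float))[0].reshape(-1,2).astype(np.float32)
            p=cv2.remap(g,uv[:,0].copy(),uv[:,1].copy(),cv2.INTER_LINEAR).ravel()
            if mode=='depth':
                w=((p>.012)&(p<.04)).astype(float)
                if not 8/.5*.5<w.sum()*.5<17 or w[0] or w[-1]: continue
            else:
                w=np.clip(p-np.percentile(p,50)-12,0,None)
                if w.max()<12 or w[0] or w[-1]: continue
            o=(w*off).sum()/w.sum();pts.append(L[:2]+(c+nn*o)@rot(L[2]).T);sd.append(k*.0685);ss.append(s)
    pts=np.array(pts);sd=np.array(sd)
    f=least_squares(lambda v:cdist((pts-v[:2])@rot(v[2]))-sd,L,loss='soft_l1',f_scale=.001)
    r=(cdist((pts-f.x[:2])@rot(f.x[2]))-sd)*1e3
    return f.x,r,np.array(ss),sd
if __name__=='__main__':
  for n in('top','scene'):
    im=np.load(n+'0.npy',allow_pickle=True).item()
    for mode in('int','depth'):
        l=L
        try:
            for _ in range(3): l,r,ss,sd=refine(im,l,mode)
        except Exception as e: print(n,mode,e);continue
        print(n,mode,l.round(4),len(r),'med|r|',np.median(abs(r)).round(2))
        for k in(-1,1):
            for a,b in((-.2,0),(0,.15),(.15,.3),(.3,.42)):
                m=(np.sign(sd)==k)&(ss>=a)&(ss<b)
                if m.any():print('   ',k,a,m.sum(),np.median(r[m]).round(2),end='')
        print()
E
sed -i "s/im=np.load('top0.npy'/im=np.load('top0.npy'/" plan.py; [ -f scene0.npy ] && python3 refine.py
```

```text
top int [ 0.5826 -0.1269  0.7714] 118 med|r| 0.14
    -1 -0.2 9 -0.02    -1 0 20 0.07    -1 0.15 18 0.16    -1 0.3 7 -0.2    1 -0.2 17 -0.08    1 0 20 -0.03    1 0.15 18 -0.01    1 0.3 9 -0.22
top depth [ 0.5812 -0.1267  0.7711] 114 med|r| 0.29
    -1 -0.2 13 -0.01    -1 0 20 0.2    -1 0.15 18 0.23    -1 0.3 9 -0.25    1 -0.2 6 0.37    1 0 18 -0.05    1 0.15 19 -0.02    1 0.3 11 -0.03
scene int [ 0.5832 -0.1263  0.771 ] 99 med|r| 0.31
    -1 -0.2 16 -0.23    -1 0 20 0.28    -1 0.15 18 0.16    -1 0.3 9 -0.28    1 -0.2 6 -0.9    1 0 3 -0.26    1 0.15 17 0.27    1 0.3 10 -0.19
scene depth [ 0.5848 -0.1267  0.7689] 92 med|r| 0.3
    -1 -0.2 7 0.02    -1 0 20 0.36    -1 0.15 19 0.29    -1 0.3 7 0.28    1 -0.2 1 -0.23    1 0 16 -0.52    1 0.15 15 -0.22    1 0.3 7 -0.21
```

```bash
sed -i 's/^f=least.*$/L=np.array([.5828,-.1266,.771])/' plan.py
cat > mv.py <<'E'
from plan import *
import json,os,sys
from scipy.spatial.transform import Rotation as Ro
def cmd(): return json.load(open('cmd.json')) if os.path.exists('cmd.json') else [.224,.557,.248,68.13]   # x y z yaw(tool y) deg
def Rt(yaw):
    y=np.radians(yaw);Y=np.array([np.cos(y),np.sin(y),0]);Z=np.array([0,0,-1.]);return np.c_[np.cross(Y,Z),Y,Z]
def rows(poses,fing,store=True):
    c=cmd();R=Rt(c[3]);out=[]
    for x,y,z,yaw in poses:
        d=(R.T@(np.array([x,y,z])-c[:3])).round(4);w=round(c[3]-yaw,1)
        out.append([d.tolist(),[0,0,w],fing])
    print(json.dumps(out).replace(' ',''))
    e=(R@d+c[:3]).tolist()+[c[3]-w]
    if store: json.dump(e,open('cmd.json','w'))
    return e
E
python3 - <<'E'
from mv import *
b=world(im,px([(664,294),(522,158)]),.045)[:,:2];print(to_l(b)*1e3)
print(Rt(68.13).round(3).tolist(), Ro.from_quat([.1897,.9818,-.00085,-.0002]).as_matrix().round(3).tolist())
# refine caddy handles by depth: points 0.036<z<0.05 in lane frame
K=np.array([[im['fx'],0,im['cx']],[0,im['fy'],im['cy']],[0,0,1]])
v,u=np.mgrid[195:290,290:385]
P=world(im,np.stack([u.ravel(),v.ravel()],-1).tolist());l=to_l(P[:,:2])*1e3
for lo,hi in((-215,-150),(-20,50)):
  m=(P[:,2]>.036)&(P[:,2]<.055)&(l[:,0]>lo)&(l[:,0]<hi)&(abs(l[:,1])<45)
  q=l[m];x=q[:,0];print(m.sum(),x.min(),x.max(),np.percentile(x,[10,50,90]),q[:,1].min(),q[:,1].max(),np.median(P[m,2]))
  cb=q[(x<x.min()+10)] if lo<-100 else q[(x>x.max()-10)];print('bar',cb.mean(0),np.polyfit(cb[:,1],cb[:,0],1))
E
```

```text
[[-177.67628751   -2.74405911]
 [  22.30097513    2.90621595]]
[[-0.928, 0.373, 0.0], [0.373, 0.928, 0.0], [0.0, 0.0, -1.0]] [[-0.928, 0.373, -0.001], [0.373, 0.928, -0.002], [0.0, -0.002, -1.0]]
250 -181.76143148890097 -150.0183864835487 [-180.07476098 -173.13840159 -156.55583942] -40.37685243862229 41.626827178580825 0.04460837452732469
bar [-176.98847249    0.28451079] [-1.63535206e-02 -1.76983820e+02]
65 -19.810419938595896 15.223042136706606 [-18.27844737  -5.04966878   7.85567044] 8.608003265353204 44.180752043238364 0.04428327712879132
bar [ 9.24655707 41.38400018] [  0.73801582 -21.29548975]
```

```bash
python3 - <<'E'
from mv import *
w=to_w([-.177,-.001]);yaw=np.degrees(L[2])+1
print(w,yaw)
c=cmd();ps=[]
for k in range(1,13):
    f=min(1,k/11.9);ps.append([*(np.array(c[:2])*(1-k/17)+w*k/17),.25,c[3]+(yaw-c[3])*k/12])
rows(ps,.6)
rows([[*w,.14,yaw]],.6,False)
E
```

```text
[ 0.45654994 -0.25066016] 45.17504600458647
[[[-0.0304,-0.039,-0.002],[0,0,1.9],0.6],[[-0.0608,-0.078,-0.002],[0,0,3.8],0.6],[[-0.0912,-0.117,-0.002],[0,0,5.7],0.6],[[-0.1216,-0.156,-0.002],[0,0,7.7],0.6],[[-0.152,-0.195,-0.002],[0,0,9.6],0.6],[[-0.1824,-0.234,-0.002],[0,0,11.5],0.6],[[-0.2127,-0.273,-0.002],[0,0,13.4],0.6],[[-0.2431,-0.312,-0.002],[0,0,15.3],0.6],[[-0.2735,-0.351,-0.002],[0,0,17.2],0.6],[[-0.3039,-0.3899,-0.002],[0,0,19.1],0.6],[[-0.3343,-0.4289,-0.002],[0,0,21.0],0.6],[[-0.3647,-0.4679,-0.002],[0,0,23.0],0.6]]
[[[-0.2161,-0.1201,0.11],[0,0,-0.0],0.6]]
```

Emit:
{"method": "step_arm", "body": {
  "deltas": [
    [[-0.0304,-0.039,-0.002],[0,0,1.9],0.6],
    [[-0.0608,-0.078,-0.002],[0,0,3.8],0.6],
    [[-0.0912,-0.117,-0.002],[0,0,5.7],0.6],
    [[-0.1216,-0.156,-0.002],[0,0,7.7],0.6],
    [[-0.152,-0.195,-0.002],[0,0,9.6],0.6],
    [[-0.1824,-0.234,-0.002],[0,0,11.5],0.6],
    [[-0.2127,-0.273,-0.002],[0,0,13.4],0.6],
    [[-0.2431,-0.312,-0.002],[0,0,15.3],0.6],
    [[-0.2735,-0.351,-0.002],[0,0,17.2],0.6],
    [[-0.3039,-0.3899,-0.002],[0,0,19.1],0.6],
    [[-0.3343,-0.4289,-0.002],[0,0,21.0],0.6],
    [[-0.3647,-0.4679,-0.002],[0,0,23.0],0.6]
  ],
  "grip_force": 20
}}

```text
t: 1.6
ee_pos: [0.3877, -0.0149, 0.25]
ee_rot: [0.0, 0.382, 0.924, 0.0]
ft_force: [0.7, 0.4, -0.7]
finger_gap: 0.034
grasp_force: 0.0
```

Emit:
{"method": "step_arm", "body": {
  "deltas": [
    [[-0.043,-0.024,0.01],[0,0,0],0.6],
    [[-0.086,-0.048,0.02],[0,0,0],0.6],
    [[-0.13,-0.072,0.04],[0,0,0],0.6],
    [[-0.173,-0.096,0.075],[0,0,0],0.6],
    [[-0.2161,-0.1201,0.11],[0,0,0],0.6],
    [[-0.2161,-0.1201,0.11],[0,0,0],0.6],
    [[-0.2161,-0.1201,0.11],[0,0,0],0.6]
  ]
}}

```text
t: 2.48
ee_pos: [0.4559, -0.2506, 0.1403]
ee_rot: [-0.0, 0.382, 0.924, 0.0]
ft_force: [0.2, 0.4, 0.7]
finger_gap: 0.0341
grasp_force: 0.0
```

```bash
python3 - <<'E'
from mv import *
o=env.observe();w=to_w([-.177,-.001])
print(o['t'],o['ee_pos'],o['ee_rot'],o['finger_gap'],o['ft_force'])
a=rows([[*w,.14,45.1]],.6)
for n in('top','scene'):
    j=get_image(n);save(j,n+'1.png');np.save(n+'1.npy',j,allow_pickle=True)
c=cv2.imread('pics/scene1.png')[190:340,200:400];cv2.imwrite('pics/c1.png',cv2.resize(c,None,fx=4,fy=4,interpolation=cv2.INTER_CUBIC))
E
```

```text
2.475 [ 0.45593124 -0.25059139  0.1402799 ] [-4.01548002e-04  3.81873817e-01  9.24214339e-01  2.87657521e-04] 0.03413044901785068 [0.20384158 0.40971788 0.70548169]
[[[-0.2161,-0.1201,0.11],[0,0,0.0],0.6]]
```

View pics/c1.png

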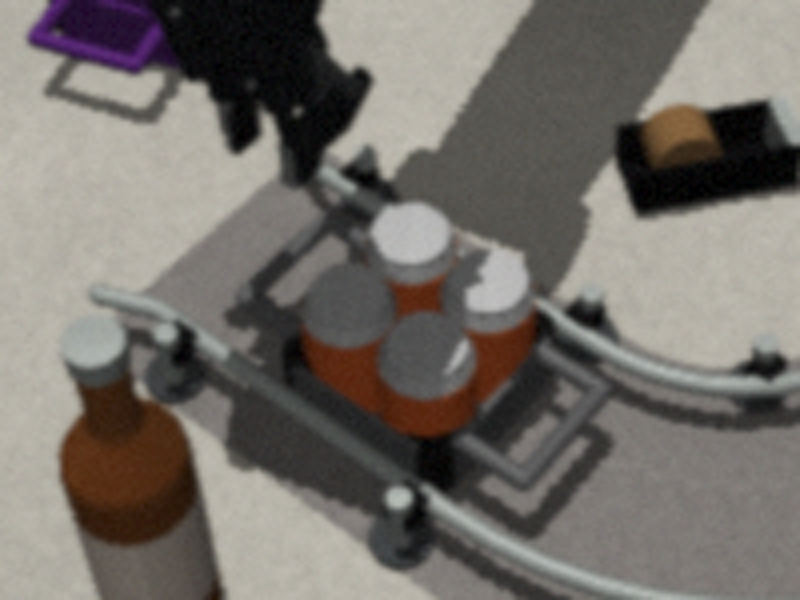

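The open fingers hang over the rear handle, one each side of the crossbar (crossbar about (290,260) in the crop), with the bottle well clear. Descending.

Emit:
{"method": "step_arm", "body": {
  "deltas": [
    [[0,0,0.03],[0,0,0],0.6],
    [[0,0,0.055],[0,0,0],0.6],
    [[0,0,0.075],[0,0,0],0.6],
    [[0,0,0.09],[0,0,0],0.6],
    [[0,0,0.1],[0,0,0],0.6],
    [[0,0,0.1],[0,0,0],0.6]
  ]
}}

```text
t: 3.32
ee_pos: [0.4559, -0.2507, 0.0398]
ee_rot: [-0.0, 0.382, 0.924, 0.0]
ft_force: [-0.1, 0.0, 0.9]
finger_gap: 0.034
grasp_force: 0.0
```

Emit:
{"method": "step_arm", "body": {
  "deltas": [
    [[0,0,0],[0,0,0],0.7],
    [[0,0,0],[0,0,0],0.75],
    [[0,0,0],[0,0,0],0.78],
    [[0,0,0],[0,0,0],0.8],
    [[0,0,0],[0,0,0],0.8]
  ]
}}

```text
t: 3.95
ee_pos: [0.4561, -0.2509, 0.0403]
ee_rot: [0.0, 0.382, 0.924, 0.0]
ft_force: [0.5, 0.1, -0.4]
finger_gap: 0.0173
grasp_force: 0.0
```

Emit:
{"method": "step_arm", "body": {
  "deltas": [
    [[0,0,0],[0,0,0],0.83],
    [[0,0,0],[0,0,0],0.845],
    [[0,0,0],[0,0,0],0.845],
    [[0,0,0],[0,0,0],0.845]
  ]
}}

```text
t: 4.45
ee_pos: [0.4563, -0.2507, 0.0404]
ee_rot: [0.0, 0.382, 0.924, 0.0]
ft_force: [1.8, 1.5, 0.2]
finger_gap: 0.0137
grasp_force: 1.5
```

```bash
cat > go.py <<'E'
from mv import *
import json
c=cmd();c[2]=.040;json.dump(c,open('cmd.json','w'))
o=env.observe();f=o['ft_force'];R=Rt(c[3]);b=to_l(o['ee_pos'][:2])
print('err mm',(R.T@(o['ee_pos']-c[:3])*1e3).round(1),'F tool',(R.T@f).round(1),'mom',o['moment'].round(2),'lane',(b*1e3).round(1),'gap',o['finger_gap'])
S=[float(a) for a in sys.argv[1:3]];n=12
ps=[]
for s in np.linspace(*S,n+1)[1:]:
    w,a,*_=bar(s);ps.append([*w,.040,np.degrees(a)])
rows(ps,.845)
E
python3 go.py -.078 -.03
```

```text
err mm [ 0.2 -0.3 -0.4] F tool [-0.2  2.3 -0.2] mom [ 0.32 -0.3   0.03] lane [-177.2   -0.8] gap 0.013674106442788908
[[[0.0009,0.004,0.0],[0,0,1.0],0.845],[[0.0009,0.008,0.0],[0,0,1.0],0.845],[[0.0008,0.012,0.0],[0,0,1.0],0.845],[[0.0007,0.016,0.0],[0,0,1.0],0.845],[[0.0007,0.02,0.0],[0,0,1.0],0.845],[[0.0006,0.024,0.0],[0,0,1.0],0.845],[[0.0005,0.028,0.0],[0,0,1.0],0.845],[[0.0005,0.032,0.0],[0,0,1.0],0.845],[[0.0004,0.036,0.0],[0,0,0.9],0.845],[[0.0003,0.04,0.0],[0,0,0.9],0.845],[[0.0001,0.044,0.0],[0,0,0.8],0.845],[[-0.0002,0.048,0.0],[0,0,0.7],0.845]]
```

Emit:
{"method": "step_arm", "body": {
  "deltas": [
    [[0.0009,0.004,0.0],[0,0,1.0],0.845],
    [[0.0009,0.008,0.0],[0,0,1.0],0.845],
    [[0.0008,0.012,0.0],[0,0,1.0],0.845],
    [[0.0007,0.016,0.0],[0,0,1.0],0.845],
    [[0.0007,0.02,0.0],[0,0,1.0],0.845],
    [[0.0006,0.024,0.0],[0,0,1.0],0.845],
    [[0.0005,0.028,0.0],[0,0,1.0],0.845],
    [[0.0005,0.032,0.0],[0,0,1.0],0.845],
    [[0.0004,0.036,0.0],[0,0,0.9],0.845],
    [[0.0003,0.04,0.0],[0,0,0.9],0.845],
    [[0.0001,0.044,0.0],[0,0,0.8],0.845],
    [[-0.0002,0.048,0.0],[0,0,0.7],0.845]
  ]
}}

```text
t: 5.95
ee_pos: [0.4903, -0.2168, 0.0403]
ee_rot: [-0.0, 0.387, 0.922, -0.0]
ft_force: [-3.3, -2.3, 2.5]
finger_gap: 0.013
grasp_force: 1.7
```

```bash
python3 go.py -.03 .015
```

```text
err mm [ 0.2 -0.3 -0.3] F tool [ 0.7 -4.  -2.5] mom [-0.38  0.43 -0.05] lane [-129.2   -0.2] gap 0.013018837999492645
[[[-0.0003,0.0037,0.0],[0,0,-0.2],0.845],[[-0.0006,0.0075,0.0],[0,0,-0.4],0.845],[[-0.001,0.0112,0.0],[0,0,-0.7],0.845],[[-0.0015,0.015,0.0],[0,0,-1.0],0.845],[[-0.002,0.0188,0.0],[0,0,-1.3],0.845],[[-0.0025,0.0225,0.0],[0,0,-1.7],0.845],[[-0.0031,0.0263,0.0],[0,0,-2.2],0.845],[[-0.0037,0.0301,0.0],[0,0,-2.7],0.845],[[-0.0044,0.0339,0.0],[0,0,-3.2],0.845],[[-0.0052,0.0376,0.0],[0,0,-3.8],0.845],[[-0.006,0.0414,0.0],[0,0,-4.5],0.845],[[-0.0069,0.0452,0.0],[0,0,-5.2],0.845]]
```

Emit:
{"method": "step_arm", "body": {
  "deltas": [
    [[-0.0003,0.0037,0.0],[0,0,-0.2],0.845],
    [[-0.0006,0.0075,0.0],[0,0,-0.4],0.845],
    [[-0.001,0.0112,0.0],[0,0,-0.7],0.845],
    [[-0.0015,0.015,0.0],[0,0,-1.0],0.845],
    [[-0.002,0.0188,0.0],[0,0,-1.3],0.845],
    [[-0.0025,0.0225,0.0],[0,0,-1.7],0.845],
    [[-0.0031,0.0263,0.0],[0,0,-2.2],0.845],
    [[-0.0037,0.0301,0.0],[0,0,-2.7],0.845],
    [[-0.0044,0.0339,0.0],[0,0,-3.2],0.845],
    [[-0.0052,0.0376,0.0],[0,0,-3.8],0.845],
    [[-0.006,0.0414,0.0],[0,0,-4.5],0.845],
    [[-0.0069,0.0452,0.0],[0,0,-5.2],0.845]
  ]
}}

```text
t: 7.45
ee_pos: [0.5274, -0.1902, 0.0403]
ee_rot: [-0.0, 0.345, 0.939, 0.0]
ft_force: [-3.4, -2.5, 1.2]
finger_gap: 0.013
grasp_force: 1.7
```

```bash
python3 go.py .015 .05
```

```text
err mm [ 0.2 -0.3 -0.3] F tool [ 1.  -4.1 -1.2] mom [-0.43  0.36 -0.06] lane [-84.  -7.] gap 0.013048635958027213
[[[-0.001,0.0029,0.0],[0,0,-0.6],0.845],[[-0.002,0.0058,0.0],[0,0,-1.2],0.845],[[-0.003,0.0088,0.0],[0,0,-1.9],0.845],[[-0.0041,0.0117,0.0],[0,0,-2.6],0.845],[[-0.0052,0.0146,0.0],[0,0,-3.3],0.845],[[-0.0064,0.0176,0.0],[0,0,-4.1],0.845],[[-0.0076,0.0206,0.0],[0,0,-5.0],0.845],[[-0.0088,0.0236,0.0],[0,0,-5.8],0.845],[[-0.0099,0.0266,0.0],[0,0,-6.7],0.845],[[-0.011,0.0297,0.0],[0,0,-7.5],0.845],[[-0.0121,0.0328,0.0],[0,0,-8.4],0.845],[[-0.0131,0.0358,0.0],[0,0,-9.2],0.845]]
```

Emit:
{"method": "step_arm", "body": {
  "deltas": [
    [[-0.001,0.0029,0.0],[0,0,-0.6],0.845],
    [[-0.002,0.0058,0.0],[0,0,-1.2],0.845],
    [[-0.003,0.0088,0.0],[0,0,-1.9],0.845],
    [[-0.0041,0.0117,0.0],[0,0,-2.6],0.845],
    [[-0.0052,0.0146,0.0],[0,0,-3.3],0.845],
    [[-0.0064,0.0176,0.0],[0,0,-4.1],0.845],
    [[-0.0076,0.0206,0.0],[0,0,-5.0],0.845],
    [[-0.0088,0.0236,0.0],[0,0,-5.8],0.845],
    [[-0.0099,0.0266,0.0],[0,0,-6.7],0.845],
    [[-0.011,0.0297,0.0],[0,0,-7.5],0.845],
    [[-0.0121,0.0328,0.0],[0,0,-8.4],0.845],
    [[-0.0131,0.0358,0.0],[0,0,-9.2],0.845]
  ]
}}

```text
t: 8.95
ee_pos: [0.5606, -0.1714, 0.0403]
ee_rot: [0.0, 0.268, 0.963, 0.0]
ft_force: [-2.6, -3.4, 1.3]
finger_gap: 0.0134
grasp_force: 1.7
```

```bash
python3 go.py .05 .09
```

```text
err mm [ 0.2 -0.2 -0.3] F tool [ 0.5 -4.2 -1.3] mom [-0.44  0.32 -0.  ] lane [-47.1 -16.6] gap 0.013375226760450642
[[[-0.0017,0.0033,0.0],[0,0,-1.0],0.845],[[-0.0033,0.0067,0.0],[0,0,-2.0],0.845],[[-0.0048,0.0101,0.0],[0,0,-3.0],0.845],[[-0.0063,0.0135,0.0],[0,0,-4.0],0.845],[[-0.0078,0.0169,0.0],[0,0,-4.9],0.845],[[-0.0091,0.0203,0.0],[0,0,-5.9],0.845],[[-0.0105,0.0238,0.0],[0,0,-6.9],0.845],[[-0.0117,0.0273,0.0],[0,0,-7.9],0.845],[[-0.0129,0.0308,0.0],[0,0,-8.9],0.845],[[-0.014,0.0343,0.0],[0,0,-9.8],0.845],[[-0.0151,0.0379,0.0],[0,0,-10.8],0.845],[[-0.0161,0.0414,0.0],[0,0,-11.8],0.845]]
```

Emit:
{"method": "step_arm", "body": {
  "deltas": [
    [[-0.0017,0.0033,0.0],[0,0,-1.0],0.845],
    [[-0.0033,0.0067,0.0],[0,0,-2.0],0.845],
    [[-0.0048,0.0101,0.0],[0,0,-3.0],0.845],
    [[-0.0063,0.0135,0.0],[0,0,-4.0],0.845],
    [[-0.0078,0.0169,0.0],[0,0,-4.9],0.845],
    [[-0.0091,0.0203,0.0],[0,0,-5.9],0.845],
    [[-0.0105,0.0238,0.0],[0,0,-6.9],0.845],
    [[-0.0117,0.0273,0.0],[0,0,-7.9],0.845],
    [[-0.0129,0.0308,0.0],[0,0,-8.9],0.845],
    [[-0.014,0.0343,0.0],[0,0,-9.8],0.845],
    [[-0.0151,0.0379,0.0],[0,0,-10.8],0.845],
    [[-0.0161,0.0414,0.0],[0,0,-11.8],0.845]
  ]
}}

```text
t: 10.45
ee_pos: [0.5958, -0.1442, 0.0403]
ee_rot: [0.0, 0.168, 0.986, 0.0]
ft_force: [-1.7, -3.7, 1.6]
finger_gap: 0.0133
grasp_force: 1.7
```

```bash
python3 go.py .09 .135
```

```text
err mm [ 0.3 -0.1 -0.3] F tool [ 0.4 -4.  -1.6] mom [-0.47  0.25 -0.06] lane [ -3.  -21.7] gap 0.01332419062379807
[[[-0.0019,0.0037,0.0],[0,0,-1.1],0.845],[[-0.0037,0.0075,0.0],[0,0,-2.2],0.845],[[-0.0054,0.0113,0.0],[0,0,-3.3],0.845],[[-0.0071,0.0151,0.0],[0,0,-4.4],0.845],[[-0.0086,0.019,0.0],[0,0,-5.5],0.845],[[-0.0101,0.0229,0.0],[0,0,-6.6],0.845],[[-0.0116,0.0268,0.0],[0,0,-7.7],0.845],[[-0.0129,0.0308,0.0],[0,0,-8.8],0.845],[[-0.0142,0.0347,0.0],[0,0,-9.9],0.845],[[-0.0154,0.0387,0.0],[0,0,-11.0],0.845],[[-0.0165,0.0427,0.0],[0,0,-12.1],0.845],[[-0.0176,0.0468,0.0],[0,0,-13.2],0.845]]
```

Emit:
{"method": "step_arm", "body": {
  "deltas": [
    [[-0.0019,0.0037,0.0],[0,0,-1.1],0.845],
    [[-0.0037,0.0075,0.0],[0,0,-2.2],0.845],
    [[-0.0054,0.0113,0.0],[0,0,-3.3],0.845],
    [[-0.0071,0.0151,0.0],[0,0,-4.4],0.845],
    [[-0.0086,0.019,0.0],[0,0,-5.5],0.845],
    [[-0.0101,0.0229,0.0],[0,0,-6.6],0.845],
    [[-0.0116,0.0268,0.0],[0,0,-7.7],0.845],
    [[-0.0129,0.0308,0.0],[0,0,-8.8],0.845],
    [[-0.0142,0.0347,0.0],[0,0,-9.9],0.845],
    [[-0.0154,0.0387,0.0],[0,0,-11.0],0.845],
    [[-0.0165,0.0427,0.0],[0,0,-12.1],0.845],
    [[-0.0176,0.0468,0.0],[0,0,-13.2],0.845]
  ]
}}

```text
t: 11.95
ee_pos: [0.6279, -0.1059, 0.0403]
ee_rot: [0.0, 0.053, 0.999, 0.0]
ft_force: [-1.5, -4.4, 1.5]
finger_gap: 0.0133
grasp_force: 1.7
```

```bash
python3 go.py .135 .18
```

```text
err mm [ 0.3 -0.  -0.3] F tool [ 1.  -4.5 -1.5] mom [-0.54  0.09 -0.05] lane [ 46.8 -16.5] gap 0.013283252896476503
[[[-0.0018,0.0037,0.0],[0,0,-1.1],0.845],[[-0.0036,0.0075,0.0],[0,0,-2.2],0.845],[[-0.0053,0.0113,0.0],[0,0,-3.3],0.845],[[-0.007,0.0151,0.0],[0,0,-4.4],0.845],[[-0.0086,0.019,0.0],[0,0,-5.5],0.845],[[-0.0101,0.0229,0.0],[0,0,-6.6],0.845],[[-0.0115,0.0268,0.0],[0,0,-7.7],0.845],[[-0.0128,0.0307,0.0],[0,0,-8.8],0.845],[[-0.0141,0.0347,0.0],[0,0,-9.9],0.845],[[-0.0153,0.0387,0.0],[0,0,-11.0],0.845],[[-0.0164,0.0427,0.0],[0,0,-12.1],0.845],[[-0.0175,0.0468,0.0],[0,0,-13.2],0.845]]
```

Emit:
{"method": "step_arm", "body": {
  "deltas": [
    [[-0.0018,0.0037,0.0],[0,0,-1.1],0.845],
    [[-0.0036,0.0075,0.0],[0,0,-2.2],0.845],
    [[-0.0053,0.0113,0.0],[0,0,-3.3],0.845],
    [[-0.007,0.0151,0.0],[0,0,-4.4],0.845],
    [[-0.0086,0.019,0.0],[0,0,-5.5],0.845],
    [[-0.0101,0.0229,0.0],[0,0,-6.6],0.845],
    [[-0.0115,0.0268,0.0],[0,0,-7.7],0.845],
    [[-0.0128,0.0307,0.0],[0,0,-8.8],0.845],
    [[-0.0141,0.0347,0.0],[0,0,-9.9],0.845],
    [[-0.0153,0.0387,0.0],[0,0,-11.0],0.845],
    [[-0.0164,0.0427,0.0],[0,0,-12.1],0.845],
    [[-0.0175,0.0468,0.0],[0,0,-13.2],0.845]
  ]
}}

```text
t: 13.45
ee_pos: [0.6503, -0.0611, 0.0403]
ee_rot: [0.0, -0.062, 0.998, 0.0]
ft_force: [0.7, -4.0, 1.2]
finger_gap: 0.0133
grasp_force: 1.7
```

```bash
python3 go.py .18 .225
```

```text
err mm [ 0.4  0.1 -0.3] F tool [-0.2 -4.  -1.2] mom [-0.53 -0.03 -0.05] lane [94.  -0.1] gap 0.013315379417004575
[[[-0.0018,0.0037,0.0],[0,0,-1.1],0.845],[[-0.0036,0.0075,0.0],[0,0,-2.2],0.845],[[-0.0054,0.0113,0.0],[0,0,-3.3],0.845],[[-0.007,0.0151,0.0],[0,0,-4.4],0.845],[[-0.0086,0.0189,0.0],[0,0,-5.5],0.845],[[-0.0101,0.0228,0.0],[0,0,-6.6],0.845],[[-0.0115,0.0268,0.0],[0,0,-7.7],0.845],[[-0.0128,0.0307,0.0],[0,0,-8.8],0.845],[[-0.0141,0.0347,0.0],[0,0,-9.9],0.845],[[-0.0153,0.0387,0.0],[0,0,-11.1],0.845],[[-0.0164,0.0427,0.0],[0,0,-12.2],0.845],[[-0.0175,0.0467,0.0],[0,0,-13.3],0.845]]
```

Emit:
{"method": "step_arm", "body": {
  "deltas": [
    [[-0.0018,0.0037,0.0],[0,0,-1.1],0.845],
    [[-0.0036,0.0075,0.0],[0,0,-2.2],0.845],
    [[-0.0054,0.0113,0.0],[0,0,-3.3],0.845],
    [[-0.007,0.0151,0.0],[0,0,-4.4],0.845],
    [[-0.0086,0.0189,0.0],[0,0,-5.5],0.845],
    [[-0.0101,0.0228,0.0],[0,0,-6.6],0.845],
    [[-0.0115,0.0268,0.0],[0,0,-7.7],0.845],
    [[-0.0128,0.0307,0.0],[0,0,-8.8],0.845],
    [[-0.0141,0.0347,0.0],[0,0,-9.9],0.845],
    [[-0.0153,0.0387,0.0],[0,0,-11.1],0.845],
    [[-0.0164,0.0427,0.0],[0,0,-12.2],0.845],
    [[-0.0175,0.0467,0.0],[0,0,-13.3],0.845]
  ]
}}

```text
t: 14.95
ee_pos: [0.6618, -0.0126, 0.0403]
ee_rot: [0.0, -0.177, 0.984, 0.0]
ft_force: [0.7, -3.7, 0.7]
finger_gap: 0.0135
grasp_force: 1.7
```

```bash
python3 go.py .225 .27
```

```text
err mm [ 0.4  0.3 -0.3] F tool [ 0.6 -3.7 -0.7] mom [-0.54 -0.13 -0.06] lane [136.1  26.7] gap 0.013475912244476248
[[[-0.0019,0.0038,0.0],[0,0,-1.1],0.845],[[-0.0037,0.0075,0.0],[0,0,-2.2],0.845],[[-0.0054,0.0113,0.0],[0,0,-3.3],0.845],[[-0.007,0.0152,0.0],[0,0,-4.4],0.845],[[-0.0086,0.019,0.0],[0,0,-5.5],0.845],[[-0.0101,0.0229,0.0],[0,0,-6.6],0.845],[[-0.0115,0.0268,0.0],[0,0,-7.7],0.845],[[-0.0129,0.0308,0.0],[0,0,-8.8],0.845],[[-0.0142,0.0347,0.0],[0,0,-9.9],0.845],[[-0.0154,0.0387,0.0],[0,0,-11.0],0.845],[[-0.0165,0.0428,0.0],[0,0,-12.1],0.845],[[-0.0175,0.0468,0.0],[0,0,-13.2],0.845]]
```

Emit:
{"method": "step_arm", "body": {
  "deltas": [
    [[-0.0019,0.0038,0.0],[0,0,-1.1],0.845],
    [[-0.0037,0.0075,0.0],[0,0,-2.2],0.845],
    [[-0.0054,0.0113,0.0],[0,0,-3.3],0.845],
    [[-0.007,0.0152,0.0],[0,0,-4.4],0.845],
    [[-0.0086,0.019,0.0],[0,0,-5.5],0.845],
    [[-0.0101,0.0229,0.0],[0,0,-6.6],0.845],
    [[-0.0115,0.0268,0.0],[0,0,-7.7],0.845],
    [[-0.0129,0.0308,0.0],[0,0,-8.8],0.845],
    [[-0.0142,0.0347,0.0],[0,0,-9.9],0.845],
    [[-0.0154,0.0387,0.0],[0,0,-11.0],0.845],
    [[-0.0165,0.0428,0.0],[0,0,-12.1],0.845],
    [[-0.0175,0.0468,0.0],[0,0,-13.2],0.845]
  ]
}}

```text
t: 16.45
ee_pos: [0.6619, 0.0374, 0.0403]
ee_rot: [0.0, -0.289, 0.957, 0.0]
ft_force: [1.8, -2.8, 0.8]
finger_gap: 0.013
grasp_force: 1.7
```

```bash
python3 go.py .27 .31
```

```text
err mm [ 0.3  0.4 -0.3] F tool [ 0.1 -3.4 -0.8] mom [-0.47 -0.31 -0.01] lane [171.   62.5] gap 0.013004092947950251
[[[-0.0017,0.0033,0.0],[0,0,-0.9],0.845],[[-0.0032,0.0066,0.0],[0,0,-1.8],0.845],[[-0.0045,0.01,0.0],[0,0,-2.7],0.845],[[-0.0058,0.0134,0.0],[0,0,-3.5],0.845],[[-0.0069,0.0167,0.0],[0,0,-4.2],0.845],[[-0.0079,0.0201,0.0],[0,0,-4.9],0.845],[[-0.0087,0.0235,0.0],[0,0,-5.6],0.845],[[-0.0095,0.0269,0.0],[0,0,-6.2],0.845],[[-0.0101,0.0303,0.0],[0,0,-6.8],0.845],[[-0.0106,0.0337,0.0],[0,0,-7.3],0.845],[[-0.0111,0.0372,0.0],[0,0,-7.8],0.845],[[-0.0115,0.0406,0.0],[0,0,-8.2],0.845]]
```

Emit:
{"method": "step_arm", "body": {
  "deltas": [
    [[-0.0017,0.0033,0.0],[0,0,-0.9],0.845],
    [[-0.0032,0.0066,0.0],[0,0,-1.8],0.845],
    [[-0.0045,0.01,0.0],[0,0,-2.7],0.845],
    [[-0.0058,0.0134,0.0],[0,0,-3.5],0.845],
    [[-0.0069,0.0167,0.0],[0,0,-4.2],0.845],
    [[-0.0079,0.0201,0.0],[0,0,-4.9],0.845],
    [[-0.0087,0.0235,0.0],[0,0,-5.6],0.845],
    [[-0.0095,0.0269,0.0],[0,0,-6.2],0.845],
    [[-0.0101,0.0303,0.0],[0,0,-6.8],0.845],
    [[-0.0106,0.0337,0.0],[0,0,-7.3],0.845],
    [[-0.0111,0.0372,0.0],[0,0,-7.8],0.845],
    [[-0.0115,0.0406,0.0],[0,0,-8.2],0.845]
  ]
}}

```text
t: 17.95
ee_pos: [0.649, 0.0774, 0.0403]
ee_rot: [0.0, -0.356, 0.934, 0.0]
ft_force: [1.3, -3.8, 1.3]
finger_gap: 0.0131
grasp_force: 1.7
```

```bash
python3 go.py .31 .335
```

```text
err mm [ 0.4  0.4 -0.3] F tool [ 1.5 -3.7 -1.3] mom [-0.42 -0.3  -0.01] lane [189.7 100.2] gap 0.013119464344747265
[[[-0.0004,0.0021,0.0],[0,0,-0.3],0.845],[[-0.0009,0.0042,0.0],[0,0,-0.5],0.845],[[-0.0013,0.0063,0.0],[0,0,-0.7],0.845],[[-0.0016,0.0083,0.0],[0,0,-0.9],0.845],[[-0.0019,0.0104,0.0],[0,0,-1.1],0.845],[[-0.0022,0.0125,0.0],[0,0,-1.3],0.845],[[-0.0024,0.0146,0.0],[0,0,-1.5],0.845],[[-0.0026,0.0167,0.0],[0,0,-1.6],0.845],[[-0.0028,0.0188,0.0],[0,0,-1.8],0.845],[[-0.003,0.0209,0.0],[0,0,-1.9],0.845],[[-0.0031,0.023,0.0],[0,0,-2.0],0.845],[[-0.0032,0.0251,0.0],[0,0,-2.1],0.845]]
```

Emit:
{"method": "step_arm", "body": {
  "deltas": [
    [[-0.0004,0.0021,0.0],[0,0,-0.3],0.845],
    [[-0.0009,0.0042,0.0],[0,0,-0.5],0.845],
    [[-0.0013,0.0063,0.0],[0,0,-0.7],0.845],
    [[-0.0016,0.0083,0.0],[0,0,-0.9],0.845],
    [[-0.0019,0.0104,0.0],[0,0,-1.1],0.845],
    [[-0.0022,0.0125,0.0],[0,0,-1.3],0.845],
    [[-0.0024,0.0146,0.0],[0,0,-1.5],0.845],
    [[-0.0026,0.0167,0.0],[0,0,-1.6],0.845],
    [[-0.0028,0.0188,0.0],[0,0,-1.8],0.845],
    [[-0.003,0.0209,0.0],[0,0,-1.9],0.845],
    [[-0.0031,0.023,0.0],[0,0,-2.0],0.845],
    [[-0.0032,0.0251,0.0],[0,0,-2.1],0.845]
  ]
}}

```text
t: 19.45
ee_pos: [0.6347, 0.0982, 0.0403]
ee_rot: [-0.0, -0.373, 0.928, 0.0]
ft_force: [2.9, -2.3, 0.5]
finger_gap: 0.013
grasp_force: 1.7
```

```bash
python3 go.py .335 .355
```

```text
err mm [ 0.5  0.3 -0.3] F tool [-0.5 -3.6 -0.5] mom [-0.43 -0.4  -0.02] lane [193.8 125.1] gap 0.012970586579825449
[[[-0.0002,0.0016,0.0],[0,0,-0.1],0.845],[[-0.0003,0.0033,0.0],[0,0,-0.1],0.845],[[-0.0003,0.005,0.0],[0,0,-0.2],0.845],[[-0.0004,0.0066,0.0],[0,0,-0.2],0.845],[[-0.0005,0.0083,0.0],[0,0,-0.3],0.845],[[-0.0005,0.01,0.0],[0,0,-0.3],0.845],[[-0.0005,0.0116,0.0],[0,0,-0.3],0.845],[[-0.0006,0.0133,0.0],[0,0,-0.3],0.845],[[-0.0006,0.015,0.0],[0,0,-0.3],0.845],[[-0.0006,0.0166,0.0],[0,0,-0.3],0.845],[[-0.0005,0.0183,0.0],[0,0,-0.3],0.845],[[-0.0005,0.02,0.0],[0,0,-0.3],0.845]]
```

Emit:
{"method": "step_arm", "body": {
  "deltas": [
    [[-0.0002,0.0016,0.0],[0,0,-0.1],0.845],
    [[-0.0003,0.0033,0.0],[0,0,-0.1],0.845],
    [[-0.0003,0.005,0.0],[0,0,-0.2],0.845],
    [[-0.0004,0.0066,0.0],[0,0,-0.2],0.845],
    [[-0.0005,0.0083,0.0],[0,0,-0.3],0.845],
    [[-0.0005,0.01,0.0],[0,0,-0.3],0.845],
    [[-0.0005,0.0116,0.0],[0,0,-0.3],0.845],
    [[-0.0006,0.0133,0.0],[0,0,-0.3],0.845],
    [[-0.0006,0.015,0.0],[0,0,-0.3],0.845],
    [[-0.0006,0.0166,0.0],[0,0,-0.3],0.845],
    [[-0.0005,0.0183,0.0],[0,0,-0.3],0.845],
    [[-0.0005,0.02,0.0],[0,0,-0.3],0.845]
  ]
}}

```text
t: 20.95
ee_pos: [0.6212, 0.1129, 0.0403]
ee_rot: [-0.0, -0.376, 0.927, -0.0]
ft_force: [3.2, -2.9, 0.5]
finger_gap: 0.0129
grasp_force: 1.8
```

```bash
cat > ob.py <<'E'
from mv import *
o=env.observe();c=cmd();R=Rt(c[3]);print(o['t'],'err',(R.T@(o['ee_pos']-c[:3])*1e3).round(1),'F',(R.T@o['ft_force']).round(1),'lane',(to_l(o['ee_pos'][:2])*1e3).round(1),c[3],np.degrees(L[2])+90)
E
python3 ob.py
```

```text
20.95 err [ 0.5  0.3 -0.3] F [-0.3 -4.3 -0.5] lane [194.5 145. ] 134.13 134.17504600458648
```

Emit:
{"method": "step_arm", "body": {
  "deltas": [
    [[0,0.001,0],[0,0,0],0.845],
    [[0,0.002,0],[0,0,0],0.845],
    [[0,0.003,0],[0,0,0],0.845],
    [[0,0.004,0],[0,0,0],0.845],
    [[0,0.005,0],[0,0,0],0.845]
  ]
}}

```text
t: 21.58
ee_pos: [0.6182, 0.1159, 0.0403]
ee_rot: [0.0, -0.375, 0.927, -0.001]
ft_force: [4.6, -4.1, 1.0]
finger_gap: 0.013
grasp_force: 2.9
```

Emit:
{"method": "step_arm", "body": {
  "deltas": [
    [[0,0.001,0],[0,0,0],0.845],
    [[0,0.002,0],[0,0,0],0.845],
    [[0,0.003,0],[0,0,0],0.845]
  ]
}}

```text
t: 21.95
ee_pos: [0.6161, 0.118, 0.0403]
ee_rot: [0.0, -0.375, 0.927, -0.001]
ft_force: [4.4, -4.3, 0.1]
finger_gap: 0.0135
grasp_force: 3.1
```

The force has risen to about 6 N, so the bolt slope is engaged. Home should be about 17–22 mm on.

Emit:
{"method": "step_arm", "body": {
  "deltas": [
    [[0,0.001,0],[0,0,0],0.845],
    [[0,0.002,0],[0,0,0],0.845],
    [[0,0.003,0],[0,0,0],0.845],
    [[0,0.004,0],[0,0,0],0.845],
    [[0,0.005,0],[0,0,0],0.845]
  ]
}}

```text
t: 22.58
ee_pos: [0.6125, 0.1217, 0.0403]
ee_rot: [0.0, -0.375, 0.927, -0.0]
ft_force: [4.1, -3.2, 0.9]
finger_gap: 0.0133
grasp_force: 2.7
```

Emit:
{"method": "step_arm", "body": {
  "deltas": [
    [[0,0.001,0],[0,0,0],0.845],
    [[0,0.002,0],[0,0,0],0.845],
    [[0,0.003,0],[0,0,0],0.845]
  ]
}}

```text
t: 22.95
ee_pos: [0.6102, 0.1242, 0.0403]
ee_rot: [0.0, -0.376, 0.927, -0.0]
ft_force: [3.0, -3.1, 1.9]
finger_gap: 0.0131
grasp_force: 2.3
```

Emit:
{"method": "step_arm", "body": {
  "deltas": [
    [[0,0.001,0],[0,0,0],0.845],
    [[0,0.002,0],[0,0,0],0.845]
  ]
}}

```text
t: 23.2
ee_pos: [0.6087, 0.1258, 0.0403]
ee_rot: [-0.0, -0.376, 0.927, 0.0]
ft_force: [3.0, -2.7, 2.0]
finger_gap: 0.0133
grasp_force: 2.2
```

Emit:
{"method": "step_arm", "body": {
  "deltas": [
    [[0,0.001,0],[0,0,0],0.845],
    [[0,0.002,0],[0,0,0],0.845]
  ]
}}

```text
t: 23.45
ee_pos: [0.6076, 0.127, 0.0403]
ee_rot: [0.0, -0.376, 0.927, -0.0]
ft_force: [4.8, -5.1, -0.2]
finger_gap: 0.0131
grasp_force: 3.2
```

Emit:
{"method": "step_arm", "body": {
  "deltas": [
    [[0,0.001,0],[0,0,0],0.845],
    [[0,0.002,0],[0,0,0],0.845]
  ]
}}

```text
t: 23.7
ee_pos: [0.6064, 0.1281, 0.0403]
ee_rot: [0.0, -0.375, 0.927, -0.001]
ft_force: [4.5, -5.6, -0.0]
finger_gap: 0.0133
grasp_force: 3.6
```

Emit:
{"method": "step_arm", "body": {
  "deltas": [
    [[0,0.001,0],[0,0,0],0.845],
    [[0,0.001,0],[0,0,0],0.845]
  ]
}}

```text
t: 23.95
ee_pos: [0.6057, 0.1288, 0.0403]
ee_rot: [0.0, -0.375, 0.927, -0.001]
ft_force: [5.1, -4.6, 0.6]
finger_gap: 0.0132
grasp_force: 3.4
```

Emit:
{"method": "step_arm", "body": {
  "deltas": [
    [[0,0.001,0],[0,0,0],0.845],
    [[0,0.001,0],[0,0,0],0.845]
  ]
}}

```text
t: 24.2
ee_pos: [0.605, 0.1295, 0.0403]
ee_rot: [0.0, -0.375, 0.927, -0.001]
ft_force: [4.1, -5.3, 0.1]
finger_gap: 0.0132
grasp_force: 3.6
```

Emit:
{"method": "step_arm", "body": {
  "deltas": [
    [[0,0.001,0],[0,0,0],0.845],
    [[0,0.001,0],[0,0,0],0.845]
  ]
}}

```text
t: 24.45
ee_pos: [0.6044, 0.1301, 0.0403]
ee_rot: [0.0, -0.375, 0.927, -0.001]
ft_force: [5.6, -5.3, 0.3]
finger_gap: 0.0131
grasp_force: 3.9
```

```bash
python3 ob.py
```

```text
24.45 err [ 0.6 24.3 -0.3] F [-0.4 -7.7 -0.3] lane [194.4 169. ] 134.13 134.17504600458648
```

Emit:
{"method": "step_arm", "body": {
  "deltas": [
    [[0,0.001,0],[0,0,0],0.845],
    [[0,0.001,0],[0,0,0],0.845]
  ]
}}

```text
t: 24.7
ee_pos: [0.6039, 0.1306, 0.0403]
ee_rot: [0.0, -0.375, 0.927, -0.001]
ft_force: [6.1, -5.5, -0.3]
finger_gap: 0.0132
grasp_force: 4.2
```

```bash
python3 ob.py
```

```text
24.7 err [ 0.6 25.1 -0.3] F [-0.5 -8.2  0.3] lane [194.4 169.8] 134.13 134.17504600458648
```

Emit:
{"method": "step_arm", "body": {
  "deltas": [
    [[0,0.001,0],[0,0,0],0.845],
    [[0,0.001,0],[0,0,0],0.845]
  ]
}}

```text
t: 24.95
ee_pos: [0.6032, 0.1312, 0.0403]
ee_rot: [0.001, -0.375, 0.927, -0.001]
ft_force: [6.0, -6.9, -0.3]
finger_gap: 0.0131
grasp_force: 4.5
```

```bash
python3 ob.py
```

```text
24.95 err [ 0.7 25.9 -0.3] F [ 0.5 -9.1  0.3] lane [194.3 170.7] 134.13 134.17504600458648
```

Emit:
{"method": "step_arm", "body": {
  "deltas": [
    [[0,0.001,0],[0,0,0],0.845],
    [[0,0.001,0],[0,0,0],0.845]
  ]
}}

```text
t: 25.2
ee_pos: [0.6026, 0.1318, 0.0403]
ee_rot: [0.001, -0.375, 0.927, -0.001]
ft_force: [6.9, -7.6, -1.2]
finger_gap: 0.0134
grasp_force: 4.7
```

```bash
python3 ob.py
```

```text
25.2 err [ 0.7 26.8 -0.3] F [  0.4 -10.3   1.2] lane [194.3 171.5] 134.13 134.17504600458648
```

Emit:
{"method": "step_arm", "body": {
  "deltas": [
    [[0,0.0005,0],[0,0,0],0.845],
    [[0,0.0005,0],[0,0,0],0.845]
  ]
}}

```text
t: 25.45
ee_pos: [0.6024, 0.132, 0.0403]
ee_rot: [0.001, -0.375, 0.927, -0.001]
ft_force: [7.3, -6.6, -1.3]
finger_gap: 0.013
grasp_force: 4.9
```

```bash
python3 ob.py
```

```text
25.45 err [ 0.7 27.1 -0.3] F [-0.6 -9.8  1.3] lane [194.3 171.8] 134.13 134.17504600458648
```

Emit:
{"method": "step_arm", "body": {
  "deltas": [
    [[0,0.0005,0],[0,0,0],0.845],
    [[0,0.0005,0],[0,0,0],0.845]
  ]
}}

```text
t: 25.7
ee_pos: [0.6021, 0.1323, 0.0404]
ee_rot: [0.001, -0.375, 0.927, -0.001]
ft_force: [7.2, -6.8, 0.2]
finger_gap: 0.0132
grasp_force: 5.1
```

```bash
python3 - <<'E'
import ob
from mv import *
a=np.load('scene0.npy',allow_pickle=True).item();b=get_image('scene')
ia=a['pixels'][185:285,420:560,::-1];ib=b['pixels'][185:285,420:560,::-1]
cv2.imwrite('pics/c2.png',cv2.resize(np.hstack([ia,ib]),None,fx=2.85,fy=2.85,interpolation=cv2.INTER_CUBIC))
E
```

```text
25.7 err [ 0.7 27.5 -0.4] F [-0.4 -9.9 -0.2] lane [194.3 172.3] 134.13 134.17504600458648
```

View pics/c2.png

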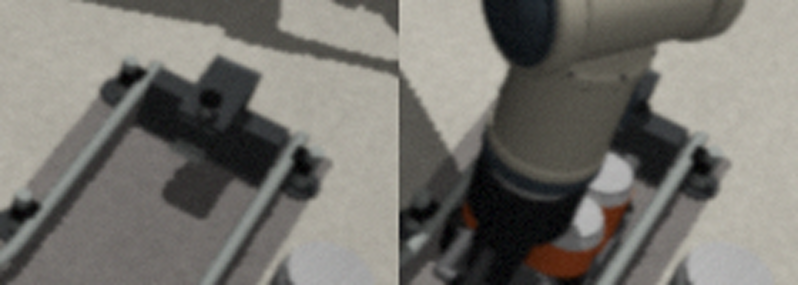

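The arm hides the bolt in this view (right half), so I'll go by feel. The arm lags about 1 mm per 8 N, so 0.5 mm steps are safe.

Emit:
{"method": "step_arm", "body": {
  "deltas": [
    [[0,0.0005,0],[0,0,0],0.845],
    [[0,0.0005,0],[0,0,0],0.845]
  ]
}}

```text
t: 26.0
ee_pos: [0.6019, 0.1325, 0.0404]
ee_rot: [0.001, -0.375, 0.927, -0.002]
ft_force: [7.9, -7.6, -0.6]
finger_gap: 0.013
grasp_force: 5.5
```

```bash
python3 ob.py
```

```text
26.0 err [ 0.7 27.8 -0.4] F [ -0.4 -10.9   0.6] lane [194.3 172.5] 134.13 134.17504600458648
```

Emit:
{"method": "step_arm", "body": {
  "deltas": [
    [[0,0.0005,0],[0,0,0],0.845],
    [[0,0.0005,0],[0,0,0],0.845]
  ]
}}

```text
t: 26.25
ee_pos: [0.6018, 0.1326, 0.0403]
ee_rot: [0.001, -0.375, 0.927, -0.002]
ft_force: [8.0, -8.7, -1.0]
finger_gap: 0.0131
grasp_force: 6.2
```

```bash
python3 ob.py
```

```text
26.25 err [ 0.8 27.9 -0.3] F [  0.3 -11.7   1. ] lane [194.2 172.7] 134.13 134.17504600458648
```

Emit:
{"method": "step_arm", "body": {
  "deltas": [
    [[0,0.0005,0],[0,0,0],0.845],
    [[0,0.0005,0],[0,0,0],0.845]
  ]
}}

```text
t: 26.5
ee_pos: [0.6017, 0.1326, 0.0404]
ee_rot: [0.001, -0.375, 0.927, -0.002]
ft_force: [10.2, -10.2, -2.8]
finger_gap: 0.0134
grasp_force: 6.8
```

```bash
python3 ob.py
```

```text
26.5 err [ 0.8 28.  -0.4] F [ -0.2 -14.5   2.8] lane [194.2 172.8] 134.13 134.17504600458648
```

The force is up 2.8 N with no movement, so the caddy is at the rigid limit, past home. Now unloading the push and opening.

Emit:
{"method": "step_arm", "body": {
  "deltas": [
    [[0,-0.0005,0],[0,0,0],0.845],
    [[0,-0.001,0],[0,0,0],0.845],
    [[0,-0.0015,0],[0,0,0],0.845],
    [[0,-0.002,0],[0,0,0],0.845],
    [[0,-0.0025,0],[0,0,0],0.84],
    [[0,-0.003,0],[0,0,0],0.83],
    [[0,-0.003,0],[0,0,0],0.82],
    [[0,-0.003,0],[0,0,0],0.8]
  ]
}}

```text
t: 27.5
ee_pos: [0.6021, 0.1325, 0.0402]
ee_rot: [-0.0, -0.376, 0.927, -0.0]
ft_force: [3.5, -4.0, 0.6]
finger_gap: 0.0168
grasp_force: 2.4
```

```bash
python3 ob.py
```

```text
27.5 err [ 0.6 27.7 -0.2] F [ 0.2 -5.3 -0.6] lane [194.4 172.4] 134.13 134.17504600458648
```

Emit:
{"method": "step_arm", "body": {
  "deltas": [
    [[0,-0.0005,0],[0,0,0],0.8],
    [[0,-0.001,0],[0,0,0],0.8],
    [[0,-0.0015,0],[0,0,0],0.8],
    [[0,-0.002,0],[0,0,0],0.8],
    [[0,-0.002,0],[0,0,0],0.8]
  ]
}}

```text
t: 28.12
ee_pos: [0.6035, 0.1313, 0.0402]
ee_rot: [-0.0, -0.376, 0.927, 0.0]
ft_force: [2.1, -1.0, 0.4]
finger_gap: 0.0169
grasp_force: 1.3
```

```bash
python3 ob.py
```

```text
28.125 err [ 0.4 25.9 -0.2] F [-0.8 -2.2 -0.4] lane [194.6 170.6] 134.13 134.17504600458648
```

Emit:
{"method": "step_arm", "body": {
  "deltas": [
    [[0,-0.0005,0],[0,0,0],0.8],
    [[0,-0.001,0],[0,0,0],0.8],
    [[0,-0.001,0],[0,0,0],0.8]
  ]
}}

```text
t: 28.5
ee_pos: [0.6037, 0.1307, 0.0397]
ee_rot: [-0.001, -0.376, 0.927, 0.0]
ft_force: [-0.3, 1.3, 1.0]
finger_gap: 0.0174
grasp_force: 0.0
```

```bash
python3 ob.py
```

```text
28.5 err [ 0.7 25.3  0.3] F [-0.7  1.2 -1. ] lane [194.3 170. ] 134.13 134.17504600458648
```

Emit:
{"method": "step_arm", "body": {
  "deltas": [
    [[0,-0.001,0],[0,0,0],0.8],
    [[0,-0.002,0],[0,0,0],0.8],
    [[0,-0.003,0],[0,0,0],0.8],
    [[0,-0.004,0],[0,0,0],0.8],
    [[0,-0.0045,0],[0,0,0],0.8],
    [[0,-0.005,0],[0,0,0],0.8],
    [[0,-0.005,0],[0,0,0],0.8]
  ]
}}

```text
t: 29.38
ee_pos: [0.6074, 0.1272, 0.0403]
ee_rot: [-0.0, -0.376, 0.927, 0.0]
ft_force: [-3.8, 2.2, 1.1]
finger_gap: 0.0172
grasp_force: 1.8
```

```bash
python3 ob.py
```

```text
29.375 err [ 0.5 20.2 -0.3] F [ 1.3  4.2 -1.1] lane [194.5 164.9] 134.13 134.17504600458648
```

Emit:
{"method": "step_arm", "body": {
  "deltas": [
    [[0,-0.0005,0],[0,0,0],0.8],
    [[0,-0.001,0],[0,0,0],0.8],
    [[0,-0.001,0],[0,0,0],0.8]
  ]
}}

```text
t: 29.75
ee_pos: [0.6075, 0.1271, 0.0403]
ee_rot: [-0.001, -0.376, 0.927, 0.001]
ft_force: [-5.6, 4.4, 3.3]
finger_gap: 0.017
grasp_force: 3.6
```

```bash
python3 ob.py
```

```text
29.75 err [ 0.4 20.  -0.3] F [ 1.   7.1 -3.3] lane [194.5 164.8] 134.13 134.17504600458648
```

The pull rises to 7 N with no movement, so the bolt holds the caddy. I'll centre on the bar without touching it, open, and rise clear.

Emit:
{"method": "step_arm", "body": {
  "deltas": [
    [[0,0.002,0],[0,0,0],0.8],
    [[0,0.004,0],[0,0,0],0.75],
    [[0,0.0045,0],[0,0,0],0.65],
    [[0,0.0045,0],[0,0,0],0.6],
    [[0,0.0045,0],[0,0,0],0.6],
    [[0,0.0045,-0.01],[0,0,0],0.6],
    [[0,0.0045,-0.03],[0,0,0],0.6],
    [[0,0.0045,-0.06],[0,0,0],0.6],
    [[0,0.0045,-0.1],[0,0,0],0.6],
    [[0,-0.02,-0.15],[0,0,0],0.6],
    [[0,-0.06,-0.18],[0,0,0],0.6],
    [[0,-0.1,-0.2],[0,0,0],0.6]
  ]
}}

```text
t: 31.25
ee_pos: [0.679, 0.0541, 0.2453]
ee_rot: [0.003, -0.376, 0.927, -0.001]
ft_force: [0.7, -0.6, -0.0]
finger_gap: 0.034
grasp_force: 0.0
```

Emit:
{"method": "step_arm", "body": {
  "deltas": [
    [[0,-0.05,-0.02],[0,0,0],0.6],
    [[0,-0.1,-0.02],[0,0,0],0.6],
    [[0,-0.15,-0.02],[0,0,0],0.6],
    [[0,-0.2,-0.02],[0,0,0],0.6],
    [[0,-0.2,-0.02],[0,0,0],0.6],
    [[0,-0.2,-0.02],[0,0,0],0.6]
  ]
}}

```text
t: 32.0
ee_pos: [0.8176, -0.0899, 0.2591]
ee_rot: [-0.001, -0.375, 0.927, 0.0]
ft_force: [-0.5, 0.4, 0.9]
finger_gap: 0.0342
grasp_force: 0.0
```

```bash
python3 - <<'E'
import ob
from h import *
b=get_image('scene');save(b,'s3.png');t=get_image('top')
i=b['pixels'][185:335,390:560,::-1];j=t['pixels'][110:310,80:280,::-1]
cv2.imwrite('pics/c3.png',np.hstack([cv2.resize(i,(453,400),interpolation=2),cv2.resize(j,(340,400),interpolation=2)]))
E
```

```text
32.0 err [   0.8 -282.  -219.1] F [ 0.1  0.7 -0.9] lane [ 194.  -137.2] 134.13 134.17504600458648
```

View pics/c3.png

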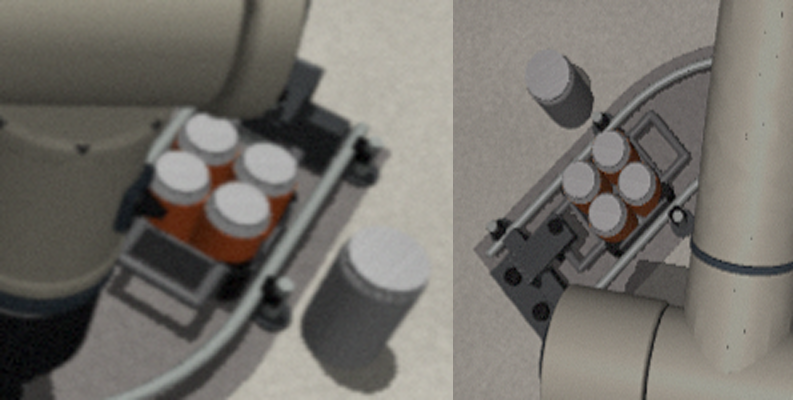

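The caddy sits straight in the bay. Its front crossbar is under the bolt block (about (565,235) in the right half), the can is undisturbed, and the hand is clear. Handing in.

```bash
python3 -c "
from bench import workorder
print(workorder.close_job())"
```

```text
the job is handed in; nothing more can be done
None
```

The caddy is home in the bay and let go, and the job is handed in at about 32 s. A pull back of about 7 N did not move it, so the bolt holds it, though I could not see the bolt drop; no verdict came back on hand-in.

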